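# Start the bench grinder at its guarded switch

### The job

Switch on the grinder at the starter box, the one with the hinged metal guard: with a fingertip, push the guard up and back until it rests open by itself, push the toggle under it fully over towards the hinge, then tip the guard forward again and let it drop shut on its own, without pushing it down. Only touch and push: do not pick up or shove the box, and leave the plain switch box beside it and the tools around it as they are.

Things in the scene. Friction and masses are not known exactly. Their poses are not given: they have to be found in the camera images.
- startbox: Starter box: loose grey cast-iron block, 180 (x) x 120 (y) x 60 (z) mm, 3 kg; origin at the centre of its underside, z up, +x towards the guard's hinge (at yaw 0 away from the robot), y along the hinge. It may slide if shoved with about 20 N. On its top stands a toggle under a hinged hood (the guard).
- guard (a joint): Guard angle about its hinge, rad: 0 shut, 1.45 open at its stop (leaning back off the toggle). 90 g, hardly any friction, no spring: past about 1.0 it falls back to the stop and rests there; from below about 0.7 it drops shut by itself. Pushing its tab towards the hinge (under 2 N), following the arc about the hinge, opens it; pushing the tab's free edge back from behind on the same arc shuts it.
- guard_hinge (a point): Middle of the hinge axis (along the box's y), 30 mm to +x of the box's centre, 66 mm above its underside. The guard is an aluminium hood open below, walls 3 mm: shut, from this point it spans x -72 to 0 mm, y -30 to 30 mm, z -2 mm to the roof's top at 52 mm.
- guard_tab (a point): Middle of the free edge, on the front face, of the guard's tab: a plate 44 mm wide, 4 mm thick that carries the hood's front wall up 35 mm above the roof. Shut, this point is 72 mm to -x of the hinge axis and 87 mm above it; it turns with the guard. Open, the tab points back and overhangs behind the hood at its top.
- toggle (a joint): Angle of the toggle under the guard, rad: 0 off (leans to the box's -x, away from the hinge), 0.8 on (leans to +x, towards the hinge). Starts at or near off. It stays where it is left; about 1.5 N at the tip moves it.
- toggle_tip (a point): Centre of the 14 mm ball at the toggle's tip. The toggle is a steel rod 9 mm thick, its tip 36 mm from its pivot; the pivot is 2 mm to -x of the box's centre and 64 mm above its underside (4 mm over the box's top).
- lampbox: The other switch box: the same loose grey block and toggle without any guard. Not to be disturbed. Origin at the centre of its underside.
- lampswitch_tip (a point): Tip of the bare toggle on the other box; to be left as it is.
- blank: Round wooden handle blank, 28 mm across, 85 mm tall, standing beside the starter box; origin at the centre of its underside. Bystander.
- tin: Small tin, 48 mm across, 55 mm tall, standing in front of the starter box; origin under its centre. Bystander.
- chisel: Driver 170 mm long with a wooden handle, lying in front of the starter box; origin on its underside near the middle. Bystander.
- jar: Amber jar with a steel cap, 60 mm across, 85 mm tall, to the robot's right; origin under its centre. Bystander.
- hammer: Hammer 250 mm long, lying to the robot's left; origin on its underside. Bystander.
- iron: Iron block 70 x 45 x 45 mm beside the other switch box; origin under its centre. Bystander.

How it is judged:
By the outcome, as a careful person would: the job done as asked, in the order asked, and still so for the second after the job is handed in, with the robot touching nothing.
It also fails if it takes over 61 s, if anything falls off the work surface, if the arm or the gripper's body presses on something with over 40 N, if the wrist force passes 120 N, or if a joint passes its speed limit or range.

### The arm

A 6-joint arm with a two-finger parallel gripper is mounted at the origin on the work surface. World frame = base frame: x ahead of the robot, y to its left, z up, the work surface at z = 0. Lengths are in mm, angles in rad, forces in N, time in s.
With the tool pointing down it reaches from about 350 to 775 mm from the base axis. Payload 7.3 kg.
Tool frame: the origin (TCP) lies at the very end of the fingers, on their centre line; the grasp point (between the pads) lies 19 mm behind it; z points along the fingers, y is the line along which they close (so a half turn about z gives the same grasp; the last joint's range is limited). The gripper opens to 92 mm and grips with 3 to 60 N. Pads are 19 mm wide; open, the fingers measure 130 mm over their backs; the gripper's body (75 mm by 190 mm) begins 47 mm behind the grasp point.
Start: joints at [1.032, 0.342, 1.524, -0, 1.275, -0.146], TCP at [200.945, 485.042, 226.741] pointing down, gripper open.
Joint ranges: [-2.53, 2.53], [-0.77, 2.02], [0.04, 2.7], [-1, 4.14], [0.28, 2.66], [-3.11, 3.11]. Speed limits (rad/s): [2.57, 2.57, 3.14, 3.14, 3.14, 3.14].

### API

Orientations are given as [roll, pitch, yaw] about the fixed x, y, z axes, in that order (R = Rz(yaw) Ry(pitch) Rx(roll)).
In Python, from plant import get_obs, vision, workorder gives the robot as it stands.
- The arm moves only by the shell command python3 -m pendant 'ROWS' [OPENING]. ROWS is a JSON object of lists of equal length, an entry for each row: "dp": the shift along the tool's x, y, z in m, a list of three; "rotation": the turn, a rotation vector about the tool's x, y, z in rad, a list of three. A call has 1 to 8 rows; each row is the pose to reach, as a shift and turn from the pose commanded when the call began, along the tool's axes at that moment; what a row does not reach only later rows make up. A row lasts 1/8 s, in which the tool goes at most 62.5 mm and 10.7 degrees, less where a joint would pass 70% of its speed; a pose out of reach is approached as far as the arm can. A call with a gripper value outside its range is refused whole. OPENING is the finger opening in m, from 0 to 0.0918, set as the call begins (- or left out, the last holds). The fingers move at their own pace and stop on an object; the grip force is fixed at half the most. Time passes only in rows, so rows that repeat a pose let the fingers close. It gives the time, the measured TCP pose, the force, the opening and the grip force at its end, in the units of the state.
- get_obs(): the state, without advancing time (a new reading comes with each control period).
- vision.capture(name): name is "scene" or "top"; returns a dict with "pixels" (420x560x3 uint8, red, green, blue), "vfov" (degrees; the focal length in pixels is half the picture's height over the tangent of half this angle, whatever the lens; pixels are square), "cx", "cy" (the principal point, pixels), "pose" (4x4, takes a point from camera to world coordinates). Camera axes: x right, y up, looking along -z (the intrinsics and any distortion apply to the point x, -y, -z); pixel columns grow to the right and rows downward; lengths in mm; the calibration is good to about 2 mm. A picture is of the moment at which its call begins. There is no depth.
- workorder.close_job(): hands the job in; it is judged then, once.
The state is a dict: "time": time; "joint_positions": joint angles; "dq": joint speeds; "tau": joint torques, N m; "tool_pos": TCP position; "tcp_rot": TCP orientation; "contact_force": force on the tool from outside, world axes, zero at the start; "moment": the same for the moment, N m; "grip_width": finger opening in mm; "finger_force": force on a finger pad.
Only numpy, scipy, OpenCV 4.12 (cv2) and the standard library are available. Lean on these libraries where they do the work, as an engineer would, in place of code of your own. Each camera call takes 0.05 s, during which the arm holds its last target. There are 200 camera calls.

## Working session

There is one attempt and no reset: what is moved stays moved. The work goes in short steps, Python scripts to look and compute and a shell command to move; the robot and the scene stay as the last step left them, time stands still between calls to the robot, and variables do not carry over. Pictures are saved under pics/ and viewed, at most 10 in all, crops included, and the job is handed in when it is done.

```bash
mkdir -p pics; ls; python3 - <<'E'
from plant import get_obs, vision
import cv2
for n in("scene","top"):
    d=vision.capture(n); cv2.imwrite(f"pics/{n}0.png",d["pixels"][:,:,::-1]); print({k:v for k,v in d.items() if k!="pixels"})
o=get_obs(); print(o)
E
```

```text
pics
{'vfov': 54.461613038697, 'cx': 281.73301240916527, 'cy': 211.3308214195635, 'pose': array([[-7.00341867e-01, -5.85610825e-01,  4.08143641e-01,
         8.76194356e+02],
       [ 7.13714801e-01, -5.83707768e-01,  3.87164597e-01,
         3.52396128e+02],
       [ 1.15088346e-02,  5.62445733e-01,  8.26754101e-01,
         9.23464517e+02],
       [ 0.00000000e+00,  0.00000000e+00,  0.00000000e+00,
         1.00000000e+00]])}
{'vfov': 43.87071914398202, 'cx': 286.5000112637486, 'cy': 210.5538832211174, 'pose': array([[ 4.90890424e-03,  9.93412890e-01, -1.14484639e-01,
         3.19019708e+02],
       [-9.99987849e-01,  4.82488804e-03, -1.01095325e-03,
        -2.75613165e+01],
       [-4.51918427e-04,  1.14488211e-01,  9.93424504e-01,
         1.46469130e+03],
       [ 0.00000000e+00,  0.00000000e+00,  0.00000000e+00,
         1.00000000e+00]])}
{'time': 0.1, 'joint_positions': array([ 1.03201009e+00,  3.42662518e-01,  1.52490967e+00, -1.36141153e-05,
        1.27539302e+00, -1.45991474e-01]), 'dq': array([ 0.0021077 , -0.00213589, -0.00074304,  0.00095419,  0.00138943,
        0.00110264]), 'tau': array([ 1.33533573e-03, -4.32005167e+01, -2.44693208e+01,  7.18994904e-02,
        5.26806596e-02, -4.16018929e-05]), 'tool_pos': array([200.74960558, 484.7170567 , 226.11366914]), 'tcp_rot': array([-3.14023281e+00, -1.86789154e-04,  2.74880173e+00]), 'contact_force': array([ 0.47846363, -0.32279916,  0.67944424]), 'moment': array([-0.04194758,  0.02614033,  0.04220883]), 'finger_force': 0.0, 'grip_width': 91.57476219518367}
```

View pics/scene0.png

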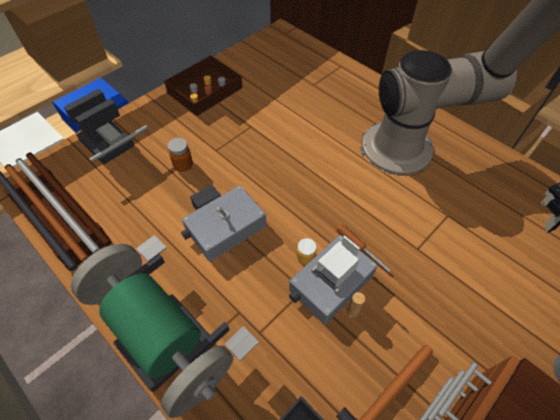

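View pics/top0.png

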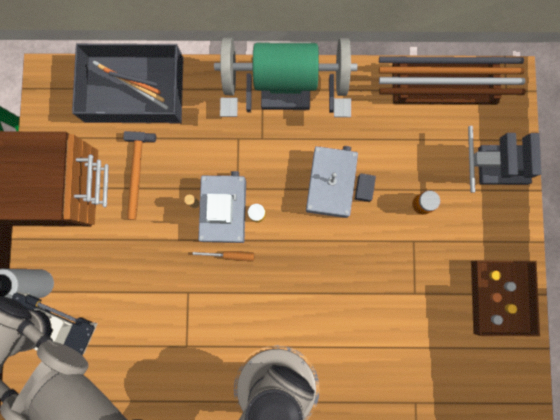

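The top view shows the starter box at about (222,208), with its pale hood at (219,208) and the hinge towards the top. The tin is at (257,212), the blank at (189,200), the driver at (225,256) and the lamp box at (333,182). In the scene view the starter box is at about (335,275), with its hood at (340,262).

```bash
cat > h.py <<'E'
import numpy as np, cv2
def ray(d,u,v):
    f=d["pixels"].shape[0]/2/np.tan(np.radians(d["vfov"]/2))
    r=np.array([(u-d["cx"])/f,-(v-d["cy"])/f,-1.]); P=d["pose"]
    return P[:3,3],P[:3,:3]@r
def plane(d,u,v,z):
    o,r=ray(d,u,v); return o+r*(z-o[2])/r[2]
def tri(a,ua,b,ub):
    o1,r1=ray(a,*ua);o2,r2=ray(b,*ub)
    s=np.linalg.lstsq(np.c_[r1,-r2],o2-o1,rcond=None)[0]
    p,q=o1+s[0]*r1,o2+s[1]*r2; return (p+q)/2,np.linalg.norm(p-q)
def proj(d,p):
    f=d["pixels"].shape[0]/2/np.tan(np.radians(d["vfov"]/2)); P=d["pose"]
    c=P[:3,:3].T@(np.asarray(p)-P[:3,3]); return d["cx"]-f*c[0]/c[2],d["cy"]+f*c[1]/c[2]
E
python3 - <<'E'
import cv2,numpy as np
a=cv2.imread("pics/top0.png")[165:260,180:275]; b=cv2.imread("pics/scene0.png")[220:320,285:385]
f=lambda i:cv2.resize(i,(400,400),interpolation=cv2.INTER_CUBIC)
im=np.hstack([f(a),f(b)]); cv2.imwrite("pics/zoom.png",im)
E
```

```text
(no output)
```

View pics/zoom.png

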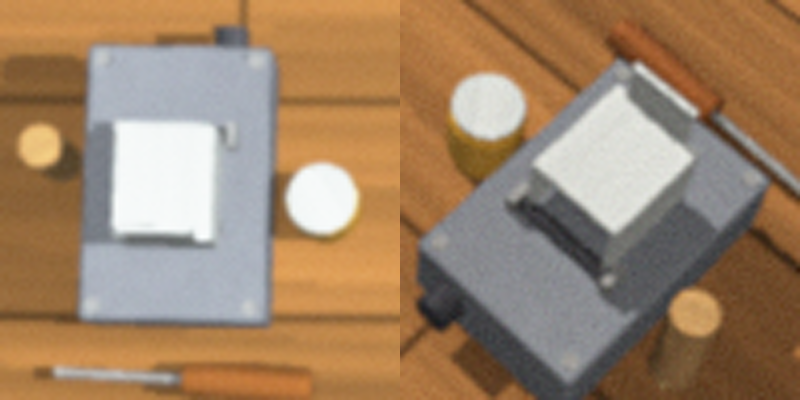

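The zoom shows the box's top face with corners in the left half at about (91,47), (274,46), (270,325), (80,322). In the right half the same corners are at (570,385), (418,258), (625,62), (770,180). The hood roof is pale and the tab stands on its near side.

```bash
cat > m.py <<'E'
from plant import vision
from h import *
T=vision.capture("top");S=vision.capture("scene")
k=95/400
t=[(180+u*k,165+v*k) for u,v in[(91,47),(274,46),(270,325),(80,322)]]
s=[(285+(u-400)/4,220+v/4) for u,v in[(570,385),(418,258),(625,62),(770,180)]]
C=[]
for n,a,b in zip(["farL","farR","nearR","nearL"],t,s):
    p,e=tri(T,a,S,b); q=plane(T,*a,60); w=plane(S,*b,60); C.append((q+w)/2)
    print(n,p.round(1),round(e,1),q.round(1)[:2],w.round(1)[:2])
C=np.array(C); c=C.mean(0); dx=(C[0]+C[1]-C[2]-C[3])[:2]; dy=(C[0]+C[3]-C[1]-C[2])[:2]
print("centre",c.round(1),"len",np.linalg.norm(dx)/2,np.linalg.norm(dy)/2,"yaw",np.arctan2(dx[1],dx[0]),np.arctan2(-dy[0],dy[1]))
# white blobs of top view: hood roof at 118, tin at 55
for nm,D,z in(("top",T,118),("scene",S,118)):
    im=D["pixels"]; hsv=cv2.cvtColor(im,cv2.COLOR_RGB2HSV)
    m=((hsv[...,1]<40)&(hsv[...,2]>185)).astype(np.uint8)
    n,l,st,ce=cv2.connectedComponentsWithStats(m)
    for i in range(1,n):
        if st[i,4]>80 and ((nm=="top" and 180<ce[i,0]<275 and 165<ce[i,1]<260) or (nm=="scene" and 285<ce[i,0]<385 and 220<ce[i,1]<320)):
            r=cv2.minAreaRect(np.argwhere(l==i)[:,::-1].astype(np.float32)); print(nm,st[i],ce[i].round(1),plane(D,*ce[i],z).round(1)[:2], [plane(D,*x,z).round(0)[:2].tolist() for x in cv2.boxPoints(r)])
        
for n,u,z in(("blank",(180+40*k,165+146*k),85),("tin",(180+322*k,165+200*k),55)): print(n,plane(T,*u,z).round(1))
print("tab/top chisel y",plane(T,180+200*k,165+370*k,10))
E
python3 m.py
```

```text
farL [575.  209.5  51. ] 4.0 [574.4 206.3] [577.  212.6]
farR [576.9  92.6  39.5] 8.4 [575.6  87.5] [581.5 102. ]
nearR [392.5  93.5  45.1] 11.0 [394.6  87.6] [397.8 102.4]
nearL [395.7 212.1  50.9] 3.3 [395.9 209.1] [399.8 215. ]
centre [487.1 152.8  60. ] len 180.1146435419695 115.87482101882382 yaw -0.007851700481448362 0.005243148791271995
top [ 200  177   43   63 2119] [221.7 208.4] [479.1 142.3] [[399.0, 197.0], [562.0, 201.0], [562.0, 91.0], [400.0, 88.0]]
top [248 204  16  16 209] [255.7 211.6] [471.   53.9] [[491.0, 74.0], [491.0, 35.0], [452.0, 35.0], [452.0, 74.0]]
scene [298 239  18  16 221] [306.7 246.1] [506.5  81.5] [[507.0, 55.0], [479.0, 83.0], [508.0, 108.0], [535.0, 82.0]]
scene [319 241  39  37 740] [338.  259.6] [482.8 153.9] [[515.0, 123.0], [443.0, 122.0], [450.0, 184.0], [520.0, 184.0]]
blank [506. 233.  85.]
tin [475.8  55.5  55. ]
tab/top chisel y [367.33961827 137.48683737  10.        ]
```

The two views agree on x to about 4 mm (486) and on y to within about 10 mm (148 from top, 158 from scene), with yaw near 0. That is close enough for a 38 mm wide closed fingertip. I'll bring the tool in front of the guard and check it in the scene view.

```bash
python3 -m pendant '{"dp":[[-0.045,-0.033,0],[-0.09,-0.066,0],[-0.135,-0.10,0],[-0.18,-0.133,0],[-0.225,-0.166,0],[-0.27,-0.20,0.01],[-0.305,-0.226,0.02],[-0.305,-0.226,0.02]],"rotation":[[0,0,-0.05],[0,0,-0.1],[0,0,-0.15],[0,0,-0.2],[0,0,-0.25],[0,0,-0.32],[0,0,-0.393],[0,0,-0.393]]}' 0
python3 - <<'E'
from plant import get_obs, vision
from h import *
o=get_obs();print(o["tool_pos"],o["tcp_rot"],o["grip_width"],o["time"])
d=vision.capture("scene");print(proj(d,o["tool_pos"]));x,y=[int(v) for v in proj(d,o["tool_pos"])]
im=d["pixels"][:,:,::-1].copy();cv2.imwrite("pics/s1.png",im)
cv2.imwrite("pics/s1z.png",cv2.resize(im[180:320,260:446],(744,560),interpolation=cv2.INTER_CUBIC))
E
```

```text
time: 1.2
tool_pos: [397.0, 157.3, 206.0]
tcp_rot: [-3.141, -0.001, 3.138]
contact_force: [-0.7, 0.4, 0.2]
grip_width: 16.5
finger_force: 0.0
[396.95465756 157.29918505 205.99637495] [-3.14102037e+00 -1.30530338e-03  3.13756172e+00] 16.481061826033166 1.2
(np.float64(370.55796081976285), np.float64(215.58453155282524))
```

View pics/s1z.png

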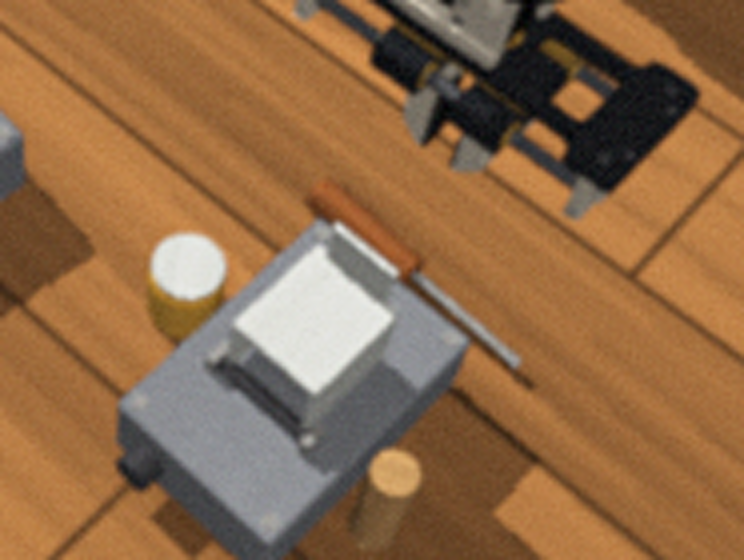

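The scene view puts the closing fingertips at zoom (445,150) against a projected (442,142), so it is good to about 2 px (about 5 mm). The tab's free edge runs from (333,225) to (398,275). The box's top corners are at (325,222), (468,345), (265,555) and (120,405).

```bash
python3 -m pendant '{"dp":[[0,0,0],[0,0,0]],"rotation":[[0,0,0],[0,0,0]]}' 0
python3 - <<'E'
from plant import vision
from h import *
S=vision.capture("scene")
for off in((0,0),(.7,2)):
    p=lambda u,v,z:plane(S,260+u/4-off[0],180+v/4-off[1],z).round(1)[:2]
    print("box",[p(u,v,60).tolist() for u,v in((325,222),(468,345),(265,555),(120,405))], "tab",p(333,225,153),p(398,275,153),"hinge brackets",p(220,358,66),p(308,440,66))
T=vision.capture("top")["pixels"];cv2.imwrite("pics/t1.png",cv2.resize(T[150:270,140:300,::-1],(640,480),interpolation=cv2.INTER_CUBIC))
E
```

```text
time: 1.5
tool_pos: [395.8, 160.5, 207.0]
tcp_rot: [3.141, 0.0, -3.14]
contact_force: [-0.4, -0.1, 0.2]
grip_width: 0.1
finger_force: 0.0
box [[397.8, 102.4], [403.2, 216.1], [583.2, 214.3], [574.9, 97.3]] tab [447.7 133.7] [447.1 178.6] hinge brackets [514.9 119.8] [517.9 188.9]
box [[394.6, 97.5], [400.2, 211.8], [580.9, 210.3], [572.5, 92.7]] tab [444.8 129.3] [444.3 174.5] hinge brackets [512.2 115.2] [515.3 184.7]
```

View pics/t1.png

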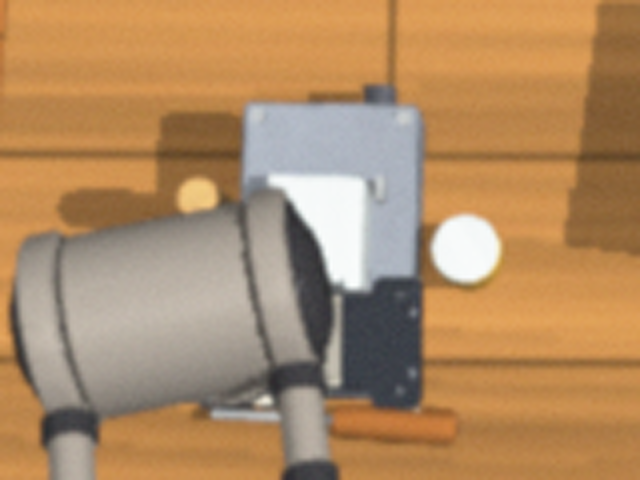

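Estimates: box centre about (486,152), hinge x about 516, tab front face x about 445. Next I lower the fingertip in front of the tab.

```bash
python3 -m pendant '{"dp":[[-0.01,-0.004,0.03],[-0.02,-0.008,0.05],[-0.03,-0.008,0.071],[-0.03,-0.008,0.071],[-0.03,-0.008,0.071]],"rotation":[[0,0,0],[0,0,0],[0,0,0],[0,0,0],[0,0,0]]}'
```

```text
time: 2.22
tool_pos: [426.1, 151.9, 136.4]
tcp_rot: [3.141, 0.001, -3.141]
contact_force: [-0.8, -0.0, 0.1]
grip_width: 0.6
finger_force: 0.0
```

```bash
python3 -m pendant '{"dp":[[-0.008,0,0],[-0.015,0,-0.005],[-0.022,0,-0.011],[-0.028,0,-0.015],[-0.0355,0,-0.0195],[-0.043,0,-0.023],[-0.051,0,-0.026],[-0.051,0,-0.026]],"rotation":[[0,0,0],[0,0,0],[0,0,0],[0,0,0],[0,0,0],[0,0,0],[0,0,0],[0,0,0]]}'
python3 - <<'E'
from plant import vision
from h import *
d=vision.capture("scene");im=d["pixels"][:,:,::-1].copy()
cv2.imwrite("pics/s2z.png",cv2.resize(im[180:320,260:446],(744,560),interpolation=cv2.INTER_CUBIC))
E
```

```text
time: 3.22
tool_pos: [478.0, 151.5, 161.9]
tcp_rot: [3.141, 0.001, -3.142]
contact_force: [0.1, -0.2, -0.5]
grip_width: 0.5
finger_force: 0.2
```

View pics/s2z.png

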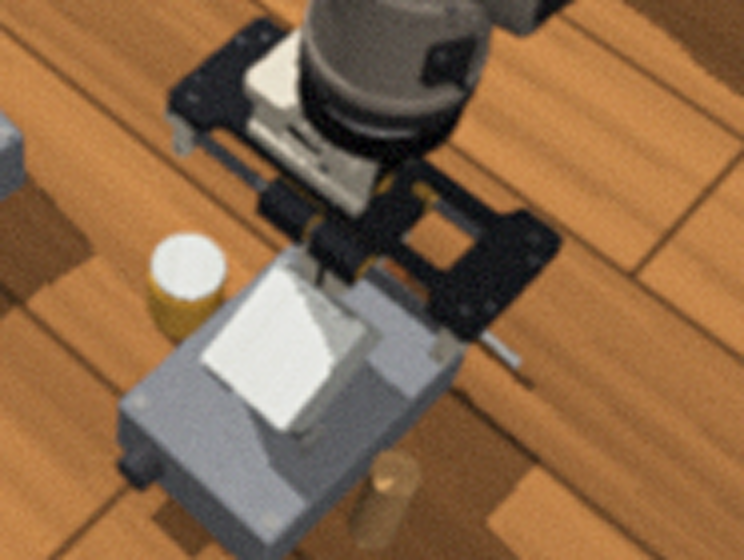

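The guard has tilted up to about 0.5 rad on the finger, and the box corners, for example (120,405) and (265,555), have not moved. I'll continue along the arc past 1.0.

```bash
python3 -m pendant '{"dp":[[-0.008,0,-0.0025],[-0.016,0,-0.004],[-0.0235,0,-0.004],[-0.032,0,-0.004],[-0.040,0,-0.0035],[-0.0485,0,-0.0025],[-0.056,0,-0.0005],[-0.062,0,0.001]],"rotation":[[0,0,0],[0,0,0],[0,0,0],[0,0,0],[0,0,0],[0,0,0],[0,0,0],[0,0,0]]}'
python3 -m pendant '{"dp":[[0,0,0],[0,0,-0.02],[0.03,0,-0.04],[0.07,0,-0.05],[0.12,0,-0.05],[0.165,0,-0.05],[0.165,0,-0.05]],"rotation":[[0,0,0],[0,0,0],[0,0,0],[0,0,0],[0,0,0],[0,0,0],[0,0,0]]}'
python3 - <<'E'
from plant import vision
from h import *
d=vision.capture("scene");im=d["pixels"][:,:,::-1].copy()
cv2.imwrite("pics/s3z.png",cv2.resize(im[180:320,260:446],(744,560),interpolation=cv2.INTER_CUBIC))
E
```

```text
time: 4.28
tool_pos: [539.6, 151.5, 160.4]
tcp_rot: [3.142, -0.0, -3.141]
contact_force: [-0.1, 0.4, -0.5]
grip_width: 0.8
finger_force: 0.0
time: 5.15
tool_pos: [371.4, 151.6, 211.0]
tcp_rot: [3.142, -0.001, -3.14]
contact_force: [-0.7, -0.4, -0.3]
grip_width: 0.4
finger_force: 0.0
```

View pics/s3z.png

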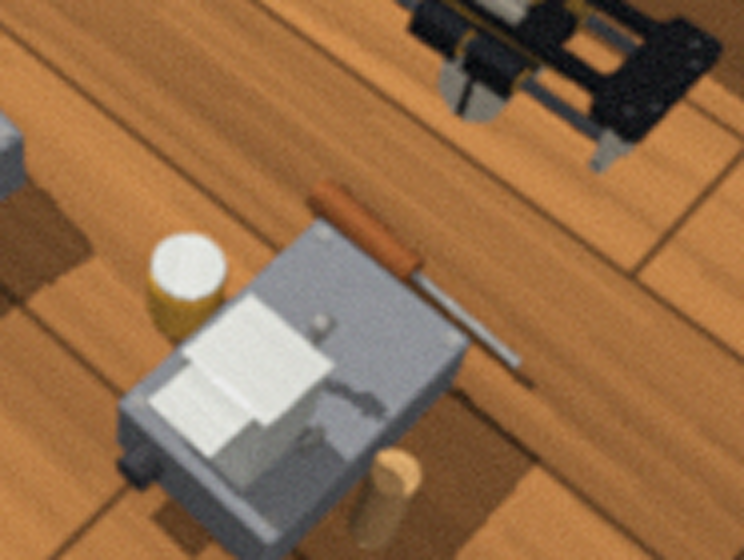

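The guard rests open and the toggle's ball shows at zoom (320,325). The box and the bystanders have not moved. I'll bring the finger down in front of the toggle.

```bash
python3 -m pendant '{"dp":[[-0.03,0,0.02],[-0.06,0,0.05],[-0.066,0,0.09],[-0.066,0,0.119],[-0.066,0,0.119],[-0.066,0,0.119]],"rotation":[[0,0,0],[0,0,0],[0,0,0],[0,0,0],[0,0,0],[0,0,0]]}'
python3 - <<'E'
from plant import vision
from h import *
d=vision.capture("scene")
for o in((0,0),(.7,2)): print(plane(d,340-o[0],261.25-o[1],97))
E
```

```text
time: 5.95
tool_pos: [441.4, 151.6, 92.5]
tcp_rot: [3.141, 0.002, -3.142]
contact_force: [-0.3, -0.5, 0.0]
grip_width: 0.4
finger_force: 0.0
[472.62532128 154.67899726  97.        ]
[469.8383612  150.28337417  97.        ]
```

The ball is at about (471,152), as expected for off. I'll push in +x, slowing near the end while I watch the force.

```bash
python3 -m pendant '{"dp":[[-0.006,0,0],[-0.012,0,0],[-0.018,0,0],[-0.024,0,0],[-0.03,0,0],[-0.036,0,0],[-0.038,0,0],[-0.038,0,0]],"rotation":[[0,0,0],[0,0,0],[0,0,0],[0,0,0],[0,0,0],[0,0,0],[0,0,0],[0,0,0]]}'
python3 -m pendant '{"dp":[[-0.001,0,0],[-0.002,0,0],[-0.003,0,0],[-0.003,0,0]],"rotation":[[0,0,0],[0,0,0],[0,0,0],[0,0,0]]}'
```

```text
time: 7.0
tool_pos: [478.5, 151.5, 91.6]
tcp_rot: [3.142, 0.0, -3.141]
contact_force: [-0.3, -0.1, -0.7]
grip_width: 0.3
finger_force: 0.1
time: 7.5
tool_pos: [481.1, 151.5, 91.6]
tcp_rot: [3.142, -0.0, -3.141]
contact_force: [-1.9, 0.7, -1.5]
grip_width: 0.4
finger_force: 0.6
```

```bash
for i in 1 2; do python3 -m pendant '{"dp":[[-0.001,0,0],[-0.0015,0,0],[-0.0015,0,0]],"rotation":[[0,0,0],[0,0,0],[0,0,0]]}'|grep -E "pos|force"; done
```

```text
tool_pos: [482.2, 151.5, 91.5]
contact_force: [-3.5, 0.8, -0.4]
finger_force: 1.8
tool_pos: [482.5, 151.5, 91.4]
contact_force: [-7.4, -0.1, 0.4]
finger_force: 3.5
```

The force has risen to 7 N with no further travel, so the toggle is at its stop. I'll retract and look.

```bash
python3 -m pendant '{"dp":[[0.03,0,0],[0.05,0,-0.03],[0.07,0,-0.08],[0.08,0,-0.12],[0.1,0,-0.125],[0.1,0,-0.125]],"rotation":[[0,0,0],[0,0,0],[0,0,0],[0,0,0],[0,0,0],[0,0,0]]}'
python3 - <<'E'
from plant import vision
from h import *
d=vision.capture("scene");im=d["pixels"][:,:,::-1].copy()
cv2.imwrite("pics/s4z.png",cv2.resize(im[180:320,260:446],(744,560),interpolation=cv2.INTER_CUBIC))
E
```

```text
time: 9.0
tool_pos: [384.6, 151.7, 217.9]
tcp_rot: [3.141, 0.004, -3.141]
contact_force: [0.2, -0.6, 0.1]
grip_width: 0.6
finger_force: 0.0
```

View pics/s4z.png

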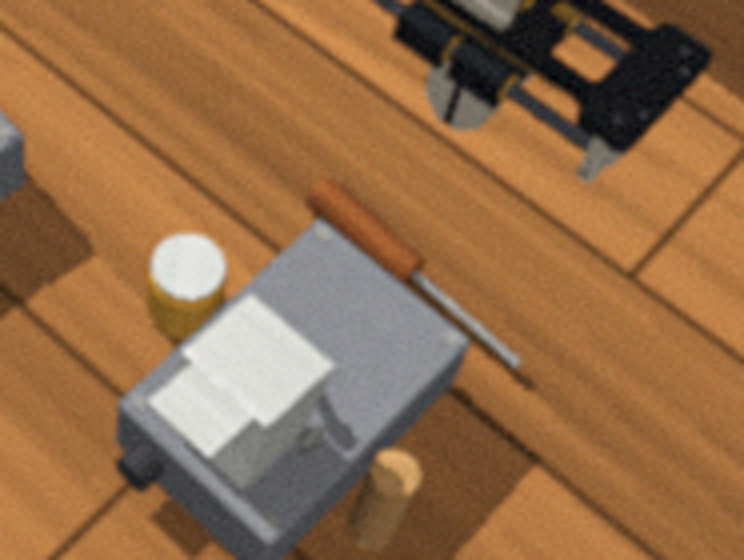

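The ball is now hidden behind the hood, as it should be when on. The guard is still open and the box is in place. I'll go over the top, come down behind the tab, and sit clear of it.

```bash
python3 -m pendant '{"dp":[[-0.05,0,0],[-0.1,0,0],[-0.15,0,0],[-0.2,0,0],[-0.247,0,0],[-0.247,0,0.04],[-0.247,0,0.081],[-0.247,0,0.081]],"rotation":[[0,0,0],[0,0,0],[0,0,0],[0,0,0],[0,0,0],[0,0,0],[0,0,0],[0,0,0]]}'
python3 -m pendant '{"dp":[[0,0,0]],"rotation":[[0,0,0]]}'
python3 - <<'E'
from plant import vision
from h import *
d=vision.capture("scene");im=d["pixels"][:,:,::-1].copy()
cv2.imwrite("pics/s5z.png",cv2.resize(im[180:320,230:416],(744,560),interpolation=cv2.INTER_CUBIC))
E
```

```text
time: 10.05
tool_pos: [629.6, 151.0, 130.9]
tcp_rot: [-3.141, -0.008, 3.141]
contact_force: [-0.2, -0.1, -0.1]
grip_width: -0.0
finger_force: 0.0
time: 10.18
tool_pos: [632.4, 151.6, 136.7]
tcp_rot: [3.141, 0.002, -3.141]
contact_force: [0.6, 0.3, 0.8]
grip_width: 0.1
finger_force: 0.0
```

View pics/s5z.png

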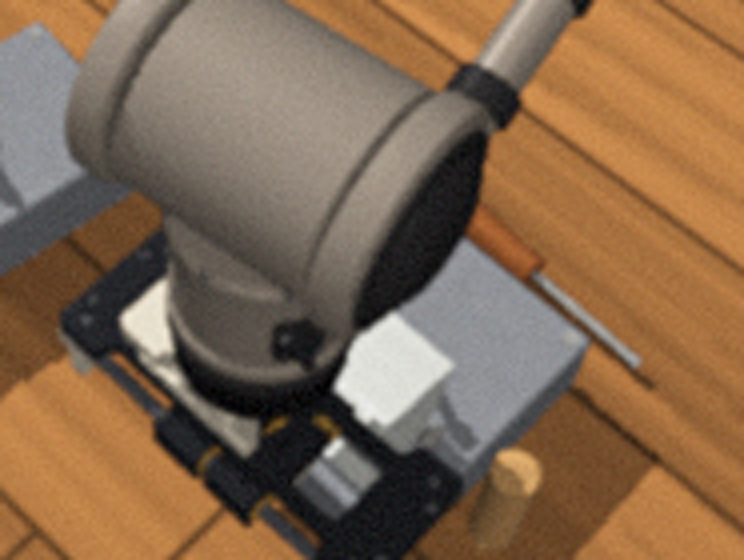

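The finger is behind the tab and clear of it, and the guard at (390,370) is still open. I'll tip it forward along the arc.

```bash
python3 -m pendant '{"dp":[[0.014,0,0.003],[0.026,0,0.006],[0.032,0,0],[0.039,0,-0.0045],[0.046,0,-0.009],[0.053,0,-0.0125],[0.061,0,-0.016],[0.07,0,-0.0195]],"rotation":[[0,0,0],[0,0,0],[0,0,0],[0,0,0],[0,0,0],[0,0,0],[0,0,0],[0,0,0]]}'
python3 -m pendant '{"dp":[[0.007,0,-0.002],[0.014,0,-0.004],[0.021,0,-0.005],[0.028,0,-0.006],[0.032,0,-0.006],[0.032,0,-0.006],[0.032,0,-0.006]],"rotation":[[0,0,0],[0,0,0],[0,0,0],[0,0,0],[0,0,0],[0,0,0],[0,0,0]]}'
python3 -m pendant '{"dp":[[0,0,0],[-0.02,0,-0.01],[-0.06,0,-0.04],[-0.09,0,-0.08],[-0.09,0.05,-0.09],[-0.09,0.11,-0.09],[-0.09,0.16,-0.09],[-0.09,0.16,-0.09]],"rotation":[[0,0,0],[0,0,0],[0,0,0],[0,0,0],[0,0,0],[0,0,0],[0,0,0],[0,0,0]]}'
python3 - <<'E'
from plant import vision
from h import *
d=vision.capture("scene");im=d["pixels"][:,:,::-1].copy()
cv2.imwrite("pics/s6.png",im)
t=vision.capture("top")["pixels"][:,:,::-1]
cv2.imwrite("pics/c6.png",np.hstack([cv2.resize(im[200:330,260:390],(400,400)),cv2.resize(t[145:265,160:280],(400,400))]))
E
```

```text
time: 11.22
tool_pos: [560.5, 151.5, 155.3]
tcp_rot: [3.142, -0.0, -3.141]
contact_force: [0.1, -0.2, -0.6]
grip_width: 0.2
finger_force: 0.1
time: 12.1
tool_pos: [529.4, 151.5, 161.2]
tcp_rot: [3.141, 0.0, -3.141]
contact_force: [0.2, 0.3, -0.1]
grip_width: 0.1
finger_force: 0.0
time: 13.1
tool_pos: [618.2, 315.4, 250.2]
tcp_rot: [3.141, -0.001, -3.136]
contact_force: [0.0, -0.2, -0.1]
grip_width: 0.3
finger_force: 0.0
```

View pics/c6.png

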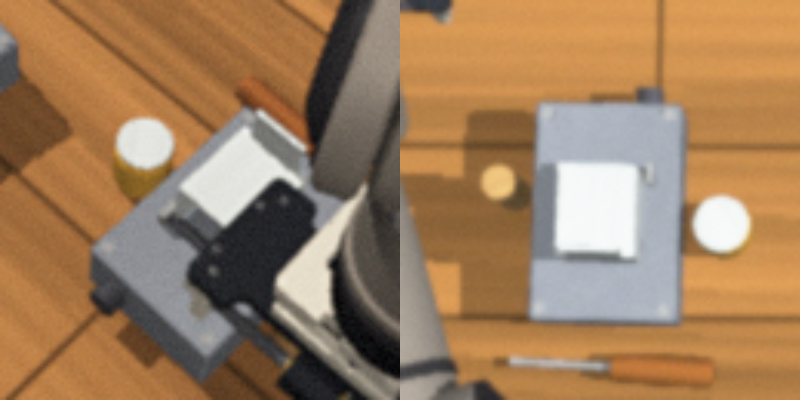

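The guard is shut, its top-view outline matching the start, and the box and bystanders look unmoved. A quick difference against the first picture, then I hand in.

```bash
python3 -m pendant '{"dp":[[0,0,0],[0,0,0],[0,0,0],[0,0,0]],"rotation":[[0,0,0],[0,0,0],[0,0,0],[0,0,0]]}'
python3 - <<'E'
from plant import vision,workorder
from h import *
t=vision.capture("top")["pixels"][:,:,::-1]; r=np.s_[170:262,184:275]
d=cv2.GaussianBlur(cv2.absdiff(t,cv2.imread("pics/top0.png")),(3,3),0)[r]; print(d.max(),(d.max(2)>30).sum())
if (d.max(2)>30).sum()<40: print(workorder.close_job())
E
```

```text
time: 13.7
tool_pos: [619.3, 311.1, 251.4]
tcp_rot: [3.141, 0.0, 3.141]
contact_force: [0.3, 0.8, 0.0]
grip_width: 0.2
finger_force: 0.0
136 15
the job is handed in; nothing more can be done
None
```

The grinder toggle was pushed to its stop (the force rose to 7 N with no further travel), the guard then dropped shut on its own, and the job was handed in at about 14 s with the box and the tools beside it looking unmoved.

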